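Clamp a freshly glued bag base board in the bench screw press

TASK

The bag's base board with its freshly glued steel plate is lying half out of the bench screw press: push the end of the board with a fingertip until the steel plate is wholly under the platen, without lifting the board. Then push an arm of the three-armed handle round clockwise with one finger until the platen is screwed down hand-tight on the plate, and let go, so that the board stays clamped. Leave the other things on the bench where they are.

Things in the scene. Friction and masses are not known exactly. Their poses are not given: they have to be found in the camera images.
- press: Bench screw press, grey, bolted down, elsewhere and turned each time. Origin: on the bench under the spindle (the handle's upright axis); z up; the open front looks along its own -x. Bed 25 mm high, x -130 to +110, y -90 to +90 mm. Two columns 24 mm thick at x = 0, y = +68 and -68 (112 mm between them)
- crosshead (a point): Centre of the top of the press's grey crosshead, on the spindle axis, 135 mm above the bench. The crosshead is 56 (press x) x 180 (press y) x 35 mm and lies on the columns; its round boss reaches 146 mm above the bench and the column nuts 145 mm: a finger going round with the handle must stay above that
- platen: The press's moving plate, dark steel, 110 (x) x 96 (y) x 16 mm, on the spindle axis between the columns. Origin: centre of its underside. It sinks 16 mm for each full clockwise turn of the handle and does not turn itself. Fully up its underside is 65 mm above the bench; bearing on the steel plate it is at 35 mm
- wheel (a joint): Turn of the three-armed handle, rad: 0 with the platen fully up, growing clockwise seen from above. With the steel plate under it the platen bears at about 11.8; the start is 3 to 5.5 rad (half to nearly one turn) short of that. Stiff screw, stays where it is left: about 3 N at 85 mm from the axis turn it; once the platen bears it stops, and 6 to 12 N there make it hand-tight and stay so
- ball_a (a point): Centre of the black ball (28 mm across) at the end of one handle arm, 105 mm from the axis. Three equal level steel arms, 14 mm thick, 120 degrees apart, on a hub 48 mm across and 32 mm high. Their centre line is 155 mm above the platen's underside and sinks with it (190 mm above the bench when clamped). Nothing on the press is higher: a finger can go round the whole circle between two arms
- ball_b (a point): Ball centre of the second arm, as ball_a
- ball_c (a point): Ball centre of the third arm, as ball_a
- board: The work: pale plywood board 220 x 80 x 6 mm flat on the press bed (underside 25 mm above the bench), a steel plate 70 x 60 x 4 mm glued on top near its inner end; 0.2 kg, loose. Origin: on the underside below the plate's centre; x points inwards, along the push; the board runs from x = -160 to +60 mm. The origin belongs on the spindle axis; it starts 55 to 85 mm short of it
- board_end (a point): Middle of the board's outer end face (6 mm high, 80 mm wide), the face to push; 28 mm above the bench. It overhangs the front of the bed, so a fingertip can reach lower than the board; when the plate is centred under the platen it is 160 mm from the spindle axis, 30 mm outside the bed's front edge
- castor_1: spare suitcase wheel, black rubber tyre 50 mm across, 24 mm high, lying flat beside the press
- castor_2: second spare suitcase wheel, the same, lying flat beside the press
- glue_jar: closed amber glue jar, 64 mm across, 75 mm high, standing beside the board
- screwdriver: screwdriver lying on the bench (origin under its middle, x axis along it)
- hammer: hammer lying on the bench (x axis along the handle)
- pliers: pliers with blue sleeves lying on the bench, 165 mm long (origin under the pivot)
- buckle: black plastic buckle 64 x 44 x 10 mm lying on the bench
Not all that is in view belongs to the job. What is shaped like the board but turquoise is not meant.

How it is judged:
By the outcome, as a careful person would: the job done as asked, in the order asked, and still so for the second after the job is handed in, with the robot touching nothing.
It also fails if it takes over 72 s, if anything falls off the work surface, if the arm or the gripper's body presses on something with over 40 N, if the wrist force passes 120 N, or if a joint passes its speed limit or range.

ROBOT

A 6-joint arm with a two-finger parallel gripper is mounted at the origin on the work surface. World frame = base frame: x ahead of the robot, y to its left, z up, the work surface at z = 0. Lengths are in m, angles in rad, forces in N, time in s.
With the tool pointing down it reaches from about 0.4 to 0.925 m from the base axis. Payload 12.5 kg.
Tool frame: the origin (TCP) lies at the very end of the fingers, on their centre line; the grasp point (between the pads) lies 19 mm behind it; z points along the fingers, y is the line along which they close (so a half turn about z gives the same grasp; the last joint's range is limited). The gripper opens to 95 mm and grips with 3 to 60 N. Pads are 20 mm wide; open, the fingers measure 119 mm over their backs; the gripper's body (75 mm by 180 mm) begins 59 mm behind the grasp point.
Start: joints at [1.112, 0.491, 1.559, -0, 1.092, -0.106], TCP at [0.216, 0.587, 0.215] pointing down, gripper open.
Joint ranges: [-3.1, 3.1], [-0.84, 2.19], [0.05, 2.79], [-1.13, 4.28], [0.06, 2.93], [-2.69, 2.69]. Speed limits (rad/s): [2.22, 2.22, 2.79, 3.14, 3.14, 3.14].

INTERFACE

Orientations are given as a unit quaternion [x, y, z, w].
In Python, from rig import state, eyes, robot gives the robot as it stands.
- The arm moves only by the tool drive_tool, never from a script. Its argument "moves" is text: rows parted by semicolons, each of 7 numbers parted by spaces: the shift along the tool's x, y, z in mm, then the turn, a rotation vector about the tool's x, y, z in degrees, then the finger opening in mm, from 0 to 95.1. A call has 1 to 20 rows; each row shifts and turns the commanded pose from where the row before left it, along the tool's axes as they then stand; what a row does not reach is not made up. A row lasts 1/8 s, in which the tool goes at most 62.5 mm and 10.7 degrees, less where a joint would pass 70% of its speed; a pose out of reach is approached as far as the arm can. A call with a gripper value outside its range is refused whole. The fingers move at their own pace and stop on an object; the grip force is fixed at half the most. Time passes only in rows, so rows that do not move let the fingers close. It gives the time, the measured TCP pose, the force, the opening and the grip force at its end, in the units of the state.
- state(): the state, without advancing time (a new reading comes with each control period).
- eyes.read_camera(name): name is "scene" or "side" or "wrist"; returns (picture, depth): 400x640x3 uint8, red, green, blue; 400x640 float32, m along the optical axis (not along the pixel's ray), 0 where there is no reading.
- eyes.camera_params(name): a dict with "camera_matrix" (3x3 intrinsics, pixels), "T" (4x4, takes a point from camera to world coordinates); the wrist camera has in their place "hand_eye" (4x4, takes a point from camera to tool coordinates, whose origin is the TCP and whose axes are the flange's). Camera axes: x right, y up, looking along -z (the intrinsics and any distortion apply to the point x, -y, -z); pixel columns grow to the right and rows downward; lengths in m; the calibration is good to about 2 mm. The wrist camera is an equidistant fisheye: a pixel r from the principal point sees the ray r / f radians off the axis. A picture is of the moment at which its call begins: read the wrist's pose just before it. camera_params takes no time and is no camera call.
- robot.hand_in(): hands the job in; it is judged then, once.
The state is a dict: "time": time; "q": joint angles; "dq": joint speeds; "joint_torque": joint torques, N m; "tool_pos": TCP position; "tcp_rot": TCP orientation; "force": force on the tool from outside, world axes, zero at the start; "ft_torque": the same for the moment, N m; "width": finger opening in m; "finger_force": force on a finger pad.
Only numpy, scipy, OpenCV 4.12 (cv2) and the standard library are available. Lean on these libraries where they do the work, as an engineer would, in place of code of your own. Each camera call takes 0.05 s, during which the arm holds its last target. There are 200 camera calls.

## Working session

There is one attempt and no reset: what is moved stays moved. The work goes in short steps, Python scripts to look and compute and a tool call to move; the robot and the scene stay as the last step left them, time stands still between calls to the robot, and variables do not carry over. Pictures are saved under pics/ and viewed, at most 10 in all, crops included, and the job is handed in when it is done.

Besides the shell and the picture viewer there is one more tool, called in YAML: its name, and indented under it one key for each argument. drive_tool: Moves the arm, as the interface text tells. Its arguments: {"type":"object","properties":{"moves":{"type":"string"}},"required":["moves"]}

```bash
ls; mkdir -p pics
python3 - <<'E'
from rig import state, eyes, robot
import cv2,numpy as np
s=state();print(s['time'],s['tool_pos'],s['tcp_rot'],s['width'])
for n in ("scene","side"):
    p,d=eyes.read_camera(n);cv2.imwrite(f"pics/{n}0.png",p[:,:,::-1]);np.savez(f"{n}0.npz",p=p,d=d)
    c=eyes.camera_params(n);print(n,{k:np.round(v,4).tolist() if not isinstance(v,str) else v for k,v in c.items()})
E
```

```text
pics
0.0 [0.21581172 0.58629801 0.21406107] [ 1.75465786e-01  9.84485367e-01 -5.39991350e-04 -1.70132678e-04] 0.09488136328550999
scene {'camera_matrix': [[406.2192, 0.0, 319.4295], [0.0, 406.2192, 199.6779], [0.0, 0.0, 1.0]], 'T': [[0.1813, -0.6458, 0.7416, 1.3047], [0.9834, 0.1278, -0.1291, -0.1079], [-0.0114, 0.7527, 0.6583, 0.8438], [0.0, 0.0, 0.0, 1.0]]}
side {'camera_matrix': [[480.6181, 0.0, 308.9871], [0.0, 480.6181, 201.8965], [0.0, 0.0, 1.0]], 'T': [[0.7366, 0.5032, -0.4518, -0.1576], [-0.6762, 0.5381, -0.5031, -0.7247], [-0.01, 0.6761, 0.7367, 1.2813], [0.0, 0.0, 0.0, 1.0]]}
```

View pics/scene0.png

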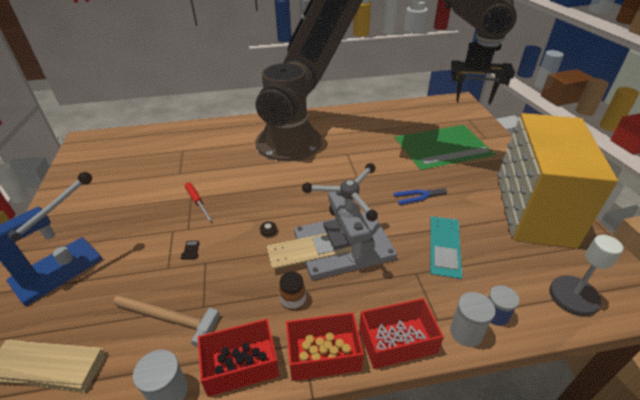

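View pics/side0.png

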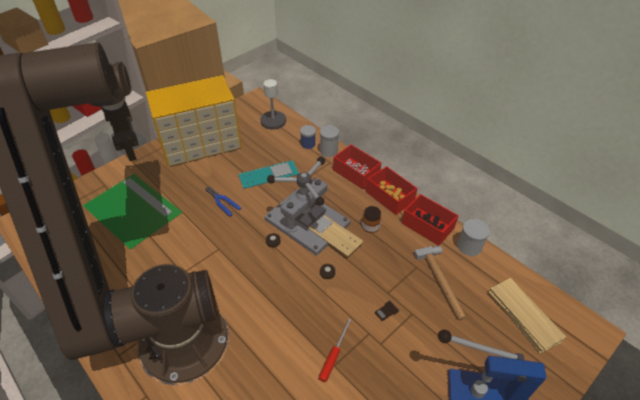

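The scene view shows the press at about (345,235), with its balls near (307,187), (370,168) and (372,215). The board sticks out to the left at (290,252), the jar is at (292,290), and a castor is at (269,228). In the side view the balls are near (322,161), (271,179) and (320,201), and the board's outer end is near (350,243).

Run:
```python
import cv2,numpy as np
a=np.load('scene0.npz')['p'][155:315,255:405,::-1];b=np.load('side0.npz')['p'][145:285,230:390,::-1]
a=cv2.resize(a,None,fx=3.6,fy=3.6,interpolation=cv2.INTER_CUBIC)
b=cv2.resize(b,None,fx=4,fy=4,interpolation=cv2.INTER_CUBIC)
cv2.imwrite('pics/a.png',a);cv2.imwrite('pics/b.png',b)
```

```text
(no output)
```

View pics/a.png

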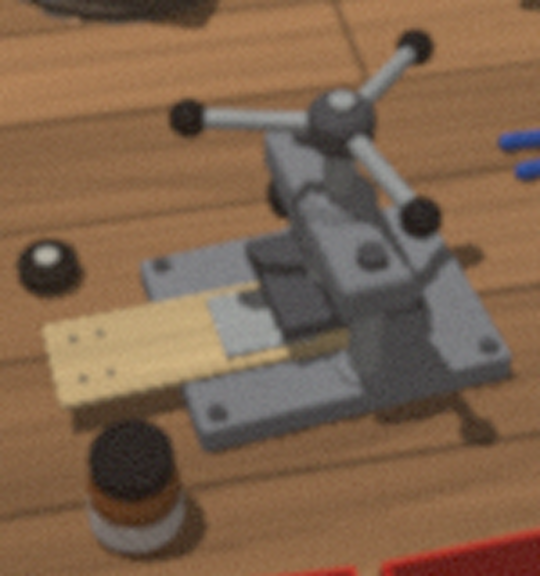

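View pics/b.png

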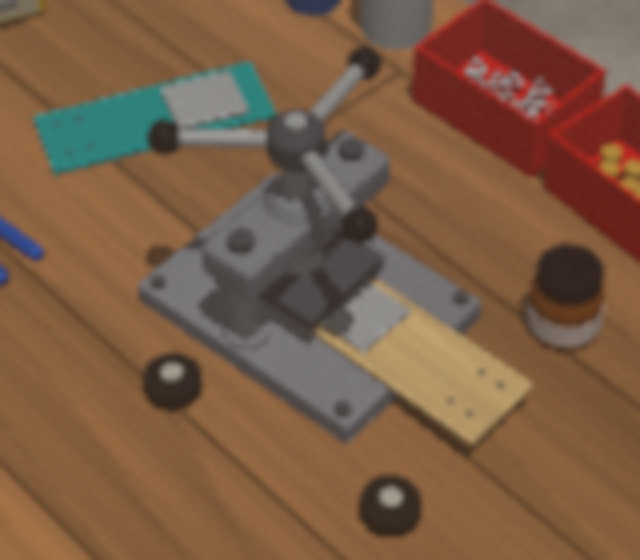

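The crops show the balls, the outer board corners, the bed corners, the jar and the castors clearly. I'll triangulate them from these pixels.

```bash
cat > h.py <<'E'
import numpy as np
from rig import state, eyes, robot
C={n:eyes.camera_params(n) for n in("scene","side")}
def ray(n,u,v):
    K=C[n]['camera_matrix'];T=np.array(C[n]['T'])
    d=np.array([(u-K[0][2])/K[0][0],-(v-K[1][2])/K[1][1],-1.]);d=T[:3,:3]@d
    return T[:3,3],d/np.linalg.norm(d)
def plane(n,u,v,z):
    o,d=ray(n,u,v);return o+d*(z-o[2])/d[2]
def tri(a,b):
    A=0;r=0
    for n,p in(("scene",a),("side",b)):
        o,d=ray(n,*p);M=np.eye(3)-np.outer(d,d);A=A+M;r=r+M@o
    return np.linalg.solve(A,r)
cs=lambda x,y:(255+x/3.6,155+y/3.6)
cd=lambda x,y:(230+x/4,145+y/4)
E
python3 - <<'E'
from h import *
f=lambda v:print(np.round(np.array(v)*1000,1).tolist())
B=[tri(cs(*a),cd(*b)) for a,b in(((188,118),(357,224)),((415,46),(163,136)),((420,215),(364,62)))]
print('balls');[f(b) for b in B];m=np.mean(B,0);f(m)
for b in B: print(np.linalg.norm((b-m)[:2])*1e3,np.degrees(np.arctan2(*(b-m)[1::-1])))
print('board end: scene, side')
for p in((43,325),(65,403)):f(plane('scene',*cs(*p),.031))
for p in((470,445),(532,383)):f(plane('side',*cd(*p),.031))
print('bed scene back-left, front-left, right;side')
for p in((142,262),(208,437),(510,358)):f(plane('scene',*cs(*p),.025))
for p in((347,428),(478,305),(140,290)):f(plane('side',*cd(*p),.025))
print('jar');f(plane('scene',*cs(130,455),.075));f(plane('side',*cd(570,270),.075))
print('castors');f(plane('scene',*cs(50,260),.024));f(plane('side',*cd(390,500),.024));f(plane('side',*cd(172,376),.024))
E
```

```text
balls
[530.6, -4.3, 200.7]
[482.8, 171.0, 201.5]
[658.8, 123.9, 202.9]
[557.4, 96.9, 201.7]
104.67283950845483 -104.82929868547663
105.18600931511186 135.1658795717685
104.92271825208945 14.925597764379978
board end: scene, side
[545.3, -121.4, 31.0]
[623.2, -112.4, 31.0]
[539.7, -128.6, 31.0]
[621.7, -119.5, 31.0]
bed scene back-left, front-left, right;side
[487.7, -39.0, 25.0]
[667.6, -17.0, 25.0]
[638.3, 213.2, 25.0]
[482.4, -46.1, 25.0]
[653.3, -27.5, 25.0]
[452.7, 183.1, 25.0]
jar
[711.3, -74.8, 75.0]
[704.5, -80.9, 75.0]
castors
[470.4, -110.1, 24.0]
[459.7, -119.7, 24.0]
[413.2, 92.4, 24.0]
```

drive_tool:
  moves: "0 0 -30 0 0 9.06 0;0 0 -30 0 0 9.06 0;0 0 -25 0 0 9.06 0;0 0 0 0 0 9.06 0;0 0 0 0 0 9.06 0;0 0 0 0 0 9.06 0;0 0 0 0 0 9.06 0;-49 18 0 0 0 0 0;-49 18 0 0 0 0 0;-49 18 0 0 0 0 0;-49 18 0 0 0 0 0;-49 18 0 0 0 0 0;-49 18 0 0 0 0 0;-49 18 0 0 0 0 0;-49 18 0 0 0 0 0"

```text
time: 1.98
tool_pos: [0.4029, 0.2113, 0.2996]
tcp_rot: [0.667, 0.745, 0.0, -0.0]
force: [0.8, -0.5, 0.0]
width: 0.0002
finger_force: 0.0
```

Run:
```python
from h import *
print(np.round(eyes.camera_params('wrist')['hand_eye'],3).tolist())
```

```text
[[-0.001, 0.956, 0.294, 0.085], [1.0, 0.001, 0.001, -0.001], [0.001, 0.294, -0.956, -0.17], [0.0, 0.0, 0.0, 1.0]]
```

drive_tool:
  moves: "-48.6 16.7 0 0 0 0 0;-48.6 16.7 0 0 0 0 0;-48.6 16.7 0 0 0 0 0;-48.6 16.7 0 0 0 0 0;-48.6 16.7 0 0 0 0 0;-48.6 16.7 0 0 0 0 0;-48.6 16.7 0 0 0 0 0;-48.6 16.7 0 0 0 0 0;0 0 0 0 0 9 0;0 0 0 0 0 9 0;0 0 0 0 0 9 0;0 0 0 0 0 9 0;0 0 0 0 0 9 0;0 0 0 0 0 9 0;0 0 0 0 0 9 0;0 0 0 0 0 9 0;0 0 0 0 0 9 0"

```text
time: 4.1
tool_pos: [0.5783, -0.1586, 0.2993]
tcp_rot: [0.991, 0.131, -0.0, -0.0]
force: [-1.0, -0.4, -0.1]
width: 0.0005
finger_force: 0.0
```

drive_tool:
  moves: "0 0 40 0 0 9 0;0 0 40 0 0 9 0;0 0 40 0 0 9 0;0 0 40 0 0 9 0;0 0 0 0 0 9 0;0 0 0 0 0 9 0;0 0 0 0 0 9 0;0 0 0 0 0 9 0;0 0 0 0 0 9 0;0 0 0 0 0 0 0"

```text
time: 5.35
tool_pos: [0.5783, -0.1586, 0.1393]
tcp_rot: [0.841, -0.542, -0.0, 0.0]
force: [0.3, 0.5, -0.3]
width: 0.0008
finger_force: 0.0
```

Run:
```python
from h import *
import cv2
s=state();print(np.round(s['q'],3),s['tool_pos'],s['tcp_rot'])
p,d=eyes.read_camera('wrist');cv2.imwrite('pics/w1.png',p[:,:,::-1]);np.savez('w1.npz',p=p)
print(eyes.camera_params('wrist')['camera_matrix'])
```

```text
[-0.378  0.539  1.703  0.     0.901  2.337] [ 0.57827695 -0.15862323  0.13934837] [ 8.40682603e-01 -5.41528101e-01 -2.76590952e-04  8.83072099e-06]
[[309.70691629   0.         316.05146339]
 [  0.         309.70691629 200.22771721]
 [  0.           0.           1.        ]]
```

View pics/w1.png

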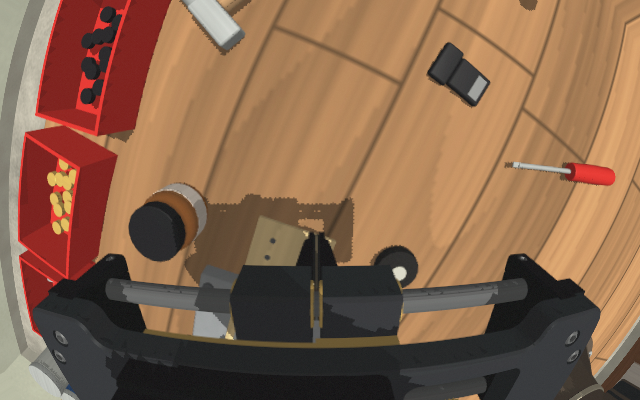

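The wrist view shows the fingertip at (315,235). The board's outer end lies just behind it, with its left corner near (262,216) and its right corner near (338,240). The jar is well to the left, at (165,225).

```bash
cat >> h.py <<'E'
from scipy.spatial.transform import Rotation as Ro
def wplane(u,v,z,pos,quat):
    c=eyes.camera_params('wrist');K=np.array(c['camera_matrix']);H=np.array(c['hand_eye'])
    a=np.array([u-K[0,2],-(v-K[1,2])])/K[0,0];r=np.hypot(*a)
    d=np.array([*(a/r*np.sin(r)),-np.cos(r)])
    R=Ro.from_quat(quat).as_matrix()
    o=R@H[:3,3]+pos;d=R@H[:3,:3]@d
    return o+d*(z-o[2])/d[2]
E
python3 - <<'E'
from h import *
s=state()
for p in((262,216),(338,240)):print(np.round(wplane(*p,.031,s['tool_pos'],s['tcp_rot'])*1e3,1))
print(np.round(wplane(315,235,.139,s['tool_pos'],s['tcp_rot'])*1e3,1))
E
```

```text
[ 617. -119.   31.]
[ 539.3 -126.8   31. ]
[ 581.6 -165.7  139. ]
```

drive_tool:
  moves: "-0.6 1.9 41 0 0 0 0;0 0 41 0 0 0 0;0 0 41 0 0 0 0;0 0 0 0 0 0 0;-4.76 -1.55 0 0 0 0 0;-4.76 -1.55 0 0 0 0 0;-4.76 -1.55 0 0 0 0 0;-4.76 -1.55 0 0 0 0 0;-4.76 -1.55 0 0 0 0 0;-4.76 -1.55 0 0 0 0 0;-4.76 -1.55 0 0 0 0 0;-4.76 -1.55 0 0 0 0 0;0 0 0 0 0 0 0"

```text
time: 7.02
tool_pos: [0.5719, -0.1186, 0.0165]
tcp_rot: [0.84, -0.542, -0.0, -0.0]
force: [-0.3, -0.5, -0.2]
width: 0.0007
finger_force: 0.0
```

Run:
```python
from h import *
import cv2
s=state();print(np.round(s['q'],3),s['tool_pos'],s['force'])
b=[]
for n,(y0,y1,x0,x1) in (("scene",(205,280,260,370)),("side",(200,275,290,400))):
    p,d=eyes.read_camera(n);b.append(cv2.resize(p[y0:y1,x0:x1,::-1],None,fx=5,fy=5,interpolation=cv2.INTER_CUBIC)[:,:])
cv2.imwrite('pics/c.png',cv2.resize(np.vstack(b),None,fx=.8,fy=.8))
```

```text
[-0.318  0.695  1.824  0.     0.623  2.398] [ 0.57186017 -0.11860581  0.01652126] [-0.32775594 -0.46190593 -0.23552068]
```

View pics/c.png

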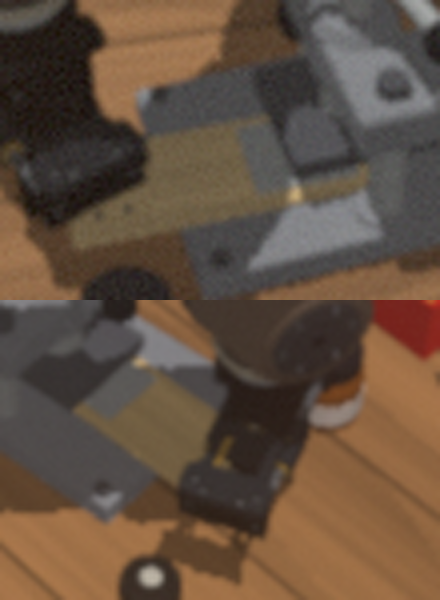

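Crop c shows the fingertip at the board end. The board's free outer corner has moved inwards, to scene pixel about (278,266). I'll keep pushing.

drive_tool:
  moves: "-4.76 -1.55 0 0 0 0 0;-4.76 -1.55 0 0 0 0 0;-4.76 -1.55 0 0 0 0 0;-4.76 -1.55 0 0 0 0 0;-4.76 -1.55 0 0 0 0 0;-4.76 -1.55 0 0 0 0 0;-4.76 -1.55 0 0 0 0 0"

```text
time: 8.0
tool_pos: [0.5681, -0.0839, 0.0166]
tcp_rot: [0.84, -0.542, -0.0, -0.0]
force: [-0.1, -0.0, -1.4]
width: 0.0003
finger_force: 0.4
```

Run:
```python
from h import *
import cv2
s=state();print(np.round(s['q'],3),s['tool_pos'],s['force'])
print(np.round(plane('scene',278,266.3,.031)*1e3))
b=[]
for n,(y0,y1,x0,x1) in (("scene",(205,280,260,370)),("side",(200,275,290,400))):
    p,d=eyes.read_camera(n);b.append(cv2.resize(p[y0:y1,x0:x1,::-1],None,fx=4,fy=4,interpolation=cv2.INTER_CUBIC))
cv2.imwrite('pics/d.png',np.vstack(b))
```

```text
[-0.262  0.686  1.849  0.     0.606  2.454] [ 0.56811207 -0.08392249  0.01661704] [-0.06298844 -0.0242654  -1.4479301 ]
[ 623. -100.   31.]
```

View pics/d.png

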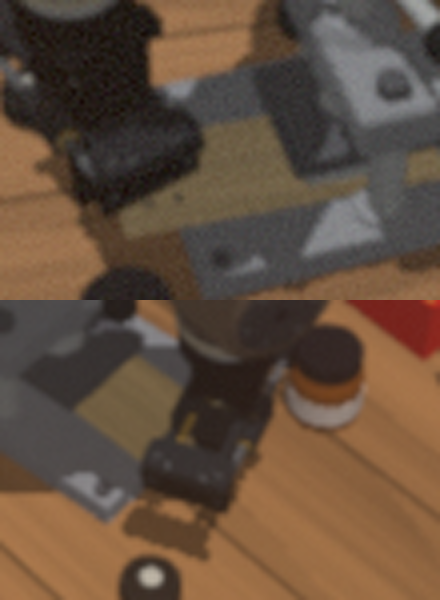

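Crop d shows the plate already gone under the platen. The outer board corner is near scene pixel (290.5,264). By the fingertip position there are about 7 mm left.

drive_tool:
  moves: "-3.4 -1.1 0 0 0 0 0;-3.4 -1.1 0 0 0 0 0;0 0 0 0 0 0 0"

```text
time: 8.48
tool_pos: [0.5673, -0.0769, 0.0167]
tcp_rot: [0.84, -0.542, -0.0, -0.0]
force: [-0.7, -0.3, -0.0]
width: 0.0006
finger_force: 0.0
```

drive_tool:
  moves: "9.5 3.1 0 0 0 0 0;19 6.2 0 0 0 0 0;28 9.3 0 0 0 0 0;0 0 -40 0 0 0 0;0 0 -60 0 0 0 0;0 0 -60 0 0 0 0;0 0 0 0 0 0 0"

```text
time: 9.35
tool_pos: [0.5754, -0.1383, 0.1812]
tcp_rot: [0.84, -0.542, 0.004, -0.001]
force: [-0.3, 0.1, -0.4]
width: 0.0004
finger_force: 0.0
```

Run:
```python
from h import *
import cv2
print(np.round(plane('scene',290.5,263.75,.031)*1e3))
s=state();print(s['tool_pos'],s['force'])
b=[]
for n,(y0,y1,x0,x1) in (("scene",(155,280,265,405)),("side",(150,265,250,390))):
    p,d=eyes.read_camera(n);np.savez(n+'2.npz',p=p);b.append(cv2.resize(p[y0:y1,x0:x1,::-1],None,fx=4,fy=4,interpolation=cv2.INTER_CUBIC))
b=[x[:460] if i else x for i,x in enumerate(b)]
cv2.imwrite('pics/e.png',cv2.resize(np.vstack(b),None,fx=.62,fy=.62,interpolation=cv2.INTER_AREA))
```

```text
[621. -67.  31.]
[ 0.57537767 -0.13828471  0.1811783 ] [-0.31644642  0.11240895 -0.39821195]
```

View pics/e.png

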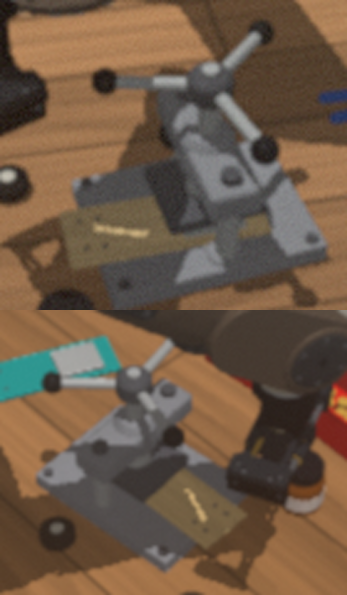

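Crop e shows the board inserted with the plate fully hidden under the platen. Its outer corners are at scene (289,240.5) and (294,263), and at side (334,245.6) and (349.6,226.6). The three handle arms haven't moved.

Run:
```python
from h import *
P=[plane('scene',289.2,240.5,.031),plane('scene',294,263.1,.031),plane('side',333.9,245.6,.031),plane('side',349.6,226.6,.031)]
sp=np.array([557.4,96.9])
a=np.radians(96.4);u=np.array([np.cos(a),np.sin(a)]);r=np.array([u[1],-u[0]])
for p in P:
    q=p[:2]*1e3-sp;print(np.round(p*1e3,1),'u',round(q@u,1),'right',round(q@r,1))
```

```text
[539.4 -60.2  31. ] u -154.1 right -35.4
[620.8 -58.   31. ] u -161.0 right 45.7
[537.8 -68.6  31. ] u -162.3 right -37.9
[632.8 -47.5  31. ] u -151.9 right 58.8
```

drive_tool:
  moves: "0 0 0 0 0 -9.725 0;0 0 0 0 0 -9.725 0;0 0 0 0 0 -9.725 0;0 0 0 0 0 -9.725 0;0 0 0 0 0 -9.725 0;0 0 0 0 0 -9.725 0;0 0 0 0 0 -9.725 0;0 0 0 0 0 -9.725 0;0 0 0 0 0 -9.725 0;0 0 0 0 0 -9.725 0;0 0 0 0 0 -9.725 0;0 0 0 0 0 -9.725 0;0 0 0 0 0 -9.725 0;0 0 0 0 0 -9.725 0;0 0 0 0 0 -9.725 0;0 0 0 0 0 -9.725 0;0 0 0 0 0 0 0"

```text
time: 11.58
tool_pos: [0.5732, -0.1367, 0.1749]
tcp_rot: [0.708, 0.706, -0.001, -0.001]
force: [-0.2, 0.1, -0.4]
width: 0.0009
finger_force: 0.0
```

```bash
cat > circ.py <<'E'
import numpy as np,sys
a0,a1,n,r=map(float,sys.argv[1:5]);a=np.radians(np.linspace(a0,a1,int(n)+1))
p=np.c_[557.4+r*np.cos(a),96.9+r*np.sin(a)];print(np.round(p[0],1),np.round(p[-1],1))
d=np.round(np.diff(p,axis=0),1)
print(';'.join(f"{y} {x} 0 0 0 0 0" for x,y in d))
E
python3 circ.py -70 -250 20 85; python3 circ.py -250 -330 10 85
```

```text
[586.5  17. ] [528.3 176.8]
-3.6 -12.9 0 0 0 0 0;-1.5 -13.3 0 0 0 0 0;0.6 -13.3 0 0 0 0 0;2.7 -13.1 0 0 0 0 0;4.7 -12.5 0 0 0 0 0;6.6 -11.6 0 0 0 0 0;8.3 -10.4 0 0 0 0 0;9.8 -9.0 0 0 0 0 0;11.1 -7.4 0 0 0 0 0;12.1 -5.5 0 0 0 0 0;12.9 -3.6 0 0 0 0 0;13.3 -1.5 0 0 0 0 0;13.3 0.6 0 0 0 0 0;13.1 2.7 0 0 0 0 0;12.5 4.7 0 0 0 0 0;11.6 6.6 0 0 0 0 0;10.4 8.3 0 0 0 0 0;9.0 9.8 0 0 0 0 0;7.4 11.1 0 0 0 0 0;5.5 12.1 0 0 0 0 0
[528.3 176.8] [631.  139.4]
3.3 11.4 0 0 0 0 0;1.7 11.7 0 0 0 0 0;0.0 11.9 0 0 0 0 0;-1.7 11.7 0 0 0 0 0;-3.3 11.4 0 0 0 0 0;-4.8 10.8 0 0 0 0 0;-6.3 10.1 0 0 0 0 0;-7.6 9.1 0 0 0 0 0;-8.8 7.9 0 0 0 0 0;-9.8 6.6 0 0 0 0 0
```

drive_tool:
  moves: "38.4 3.3 2.5 0 0 0 0;38.4 3.3 2.5 0 0 0 0;38.4 3.3 2.5 0 0 0 0;38.5 3.4 2.5 0 0 0 0;0 0 0 0 0 0 0"

```text
time: 12.2
tool_pos: [0.5868, 0.0192, 0.1655]
tcp_rot: [0.708, 0.706, -0.001, -0.001]
force: [0.3, -0.1, 0.2]
width: 0.0003
finger_force: 0.0
```

drive_tool:
  moves: "-3.6 -12.9 0 0 0 0 0;-1.5 -13.3 0 0 0 0 0;0.6 -13.3 0 0 0 0 0;2.7 -13.1 0 0 0 0 0;4.7 -12.5 0 0 0 0 0;6.6 -11.6 0 0 0 0 0"

```text
time: 12.95
tool_pos: [0.5098, 0.0272, 0.1668]
tcp_rot: [0.707, 0.707, 0.0, 0.0]
force: [3.2, -0.1, -1.1]
width: 0.0001
finger_force: 1.3
```

drive_tool:
  moves: "8.3 -10.4 0 0 0 0 0;9.8 -9.0 0 0 0 0 0;11.1 -7.4 0 0 0 0 0;12.1 -5.5 0 0 0 0 0;12.9 -3.6 0 0 0 0 0;13.3 -1.5 0 0 0 0 0;13.3 0.6 0 0 0 0 0;13.1 2.7 0 0 0 0 0;12.5 4.7 0 0 0 0 0;11.6 6.6 0 0 0 0 0;10.4 8.3 0 0 0 0 0;9.0 9.8 0 0 0 0 0;7.4 11.1 0 0 0 0 0;5.5 12.1 0 0 0 0 0"

```text
time: 14.7
tool_pos: [0.5298, 0.1765, 0.1663]
tcp_rot: [0.707, 0.707, -0.001, 0.001]
force: [1.3, -20.6, -3.1]
width: 0.0004
finger_force: 8.6
```

drive_tool:
  moves: "3.3 11.4 0 0 0 0 0;1.7 11.7 0 0 0 0 0;0.0 11.9 0 0 0 0 0;-1.7 11.7 0 0 0 0 0;-3.3 11.4 0 0 0 0 0"

```text
time: 15.32
tool_pos: [0.5877, 0.1773, 0.1666]
tcp_rot: [0.707, 0.707, 0.0, -0.0]
force: [-3.5, 0.1, -0.4]
width: 0.0003
finger_force: 1.2
```

```bash
python3 circ.py 70 38 8 80
cat > hub.py <<'E'
from h import *
def hub(n,d):
    K=np.array(C[n]['camera_matrix']);T=np.array(C[n]['T'])
    v,u=np.mgrid[:400,:640];P=np.stack([(u-K[0,2])/K[0,0]*d,-(v-K[1,2])/K[1,1]*d,-d],-1)[d>0]@T[:3,:3].T+T[:3,3]
    r=np.hypot(P[:,0]-.5574,P[:,1]-.0969);q=P[(r<.014)&(P[:,2]>.185)&(P[:,2]<.24)]
    rim=P[(r<.13)&(P[:,2]>.185)&(P[:,2]<.225)]
    print(n,len(q),np.round(np.percentile(q[:,2],[10,50,90])*1e3,1) if len(q) else '')
for n in("scene","side"):
    hub(n,np.load(n+'0.npz')['d']);hub(n,eyes.read_camera(n)[1])
E
python3 hub.py
```

```text
[584.8 172.1] [620.4 146.2]
-2.1 5.2 0 0 0 0 0;-2.4 5.0 0 0 0 0 0;-2.8 4.8 0 0 0 0 0;-3.1 4.6 0 0 0 0 0;-3.4 4.4 0 0 0 0 0;-3.7 4.1 0 0 0 0 0;-4.0 3.9 0 0 0 0 0;-4.3 3.6 0 0 0 0 0
scene 66 [218.1 221.1 225. ]
scene 70 [209.  211.9 215.8]
side 43 [217.4 221.  227.6]
side 44 [209.3 213.2 218.3]
```

drive_tool:
  moves: "-4.7 3.7 0 0 0 0 0;-5.0 3.6 0 0 0 0 0;-2.8 4.8 0 0 0 0 0;-3.1 4.6 0 0 0 0 0;-3.4 4.4 0 0 0 0 0;-3.7 4.1 0 0 0 0 0;-4.0 3.9 0 0 0 0 0;-4.3 3.6 0 0 0 0 0"

```text
time: 16.42
tool_pos: [0.62, 0.1459, 0.1666]
tcp_rot: [0.707, 0.707, 0.0, -0.0]
force: [-2.8, 1.7, -0.9]
width: 0.0003
finger_force: 1.2
```

```bash
python3 hub.py;python3 circ.py 38 -22 20 80;python3 circ.py -22 -82 20 80
```

```text
scene 66 [218.1 221.1 225. ]
scene 68 [207.2 209.7 214.6]
side 43 [217.4 221.  227.6]
side 47 [207.3 211.8 217.2]
[620.4 146.2] [631.6  66.9]
-3.4 2.5 0 0 0 0 0;-3.5 2.3 0 0 0 0 0;-3.6 2.1 0 0 0 0 0;-3.7 1.9 0 0 0 0 0;-3.8 1.7 0 0 0 0 0;-3.9 1.5 0 0 0 0 0;-4.0 1.3 0 0 0 0 0;-4.0 1.1 0 0 0 0 0;-4.1 0.9 0 0 0 0 0;-4.1 0.7 0 0 0 0 0;-4.2 0.5 0 0 0 0 0;-4.2 0.3 0 0 0 0 0;-4.2 0.0 0 0 0 0 0;-4.2 -0.2 0 0 0 0 0;-4.2 -0.4 0 0 0 0 0;-4.1 -0.6 0 0 0 0 0;-4.1 -0.8 0 0 0 0 0;-4.1 -1.0 0 0 0 0 0;-4.0 -1.3 0 0 0 0 0;-3.9 -1.5 0 0 0 0 0
[631.6  66.9] [568.5  17.7]
-3.8 -1.7 0 0 0 0 0;-3.7 -1.9 0 0 0 0 0;-3.6 -2.1 0 0 0 0 0;-3.5 -2.3 0 0 0 0 0;-3.4 -2.4 0 0 0 0 0;-3.3 -2.6 0 0 0 0 0;-3.1 -2.8 0 0 0 0 0;-3.0 -2.9 0 0 0 0 0;-2.8 -3.1 0 0 0 0 0;-2.7 -3.2 0 0 0 0 0;-2.5 -3.4 0 0 0 0 0;-2.3 -3.5 0 0 0 0 0;-2.1 -3.6 0 0 0 0 0;-1.9 -3.7 0 0 0 0 0;-1.7 -3.8 0 0 0 0 0;-1.5 -3.9 0 0 0 0 0;-1.3 -4.0 0 0 0 0 0;-1.1 -4.0 0 0 0 0 0;-0.9 -4.1 0 0 0 0 0;-0.7 -4.1 0 0 0 0 0
```

Run:
```python
from h import *
for n in("scene","side"):
    d=np.load(n+'0.npz')['d'];K=np.array(C[n]['camera_matrix']);T=np.array(C[n]['T'])
    v,u=np.mgrid[:400,:640];P=np.stack([(u-K[0,2])/K[0,0]*d,-(v-K[1,2])/K[1,1]*d,-d],-1)[d>0]@T[:3,:3].T+T[:3,3]
    q=P[:,:2]-[.5574,.0969]
    def ax(a):
        a=np.radians(a);e=np.array([np.cos(a),np.sin(a)]);return q@e,q@[-e[1],e[0]]
    def rep(t,m):
        z=P[m,2]*1e3;print(n,t,len(z),np.round(np.percentile(z,[25,50,75]),1) if len(z) else '')
    for a in(-104.8,135.2,14.9):
        s,t=ax(a);rep(f'arm{a}',(s>.035)&(s<.085)&(abs(t)<.004)&(P[:,2]>.185)&(P[:,2]<.23))
    s,t=ax(96.4)
    rep('cross',(abs(s)<.022)&(abs(t)>.03)&(abs(t)<.085)&(P[:,2]>.125)&(P[:,2]<.142))
    rep('bed',(s>-.125)&(s<-.07)&(abs(t)>.05)&(abs(t)<.08)&(P[:,2]<.04)&(P[:,2]>.015))
    rep('board',(s>-.18)&(s<-.14)&(abs(t)<.03)&(P[:,2]<.05)&(P[:,2]>.015))
```

```text
scene arm-104.8 51 [206.7 208.5 209.3]
scene arm135.2 40 [208.4 209.  209.8]
scene arm14.9 57 [207.8 208.9 210. ]
scene cross 345 [133.5 134.5 135.6]
scene bed 336 [23.5 24.6 25.6]
scene board 252 [29.5 30.4 31.5]
side arm-104.8 30 [208.4 210.1 211.4]
side arm135.2 30 [205.9 207.9 210.2]
side arm14.9 24 [208.9 210.  211.2]
side cross 242 [134.  136.  137.6]
side bed 228 [24.2 26.  28.1]
side board 170 [30.3 32.2 34.3]
```

drive_tool:
  moves: "-3.4 2.5 0 0 0 0 0;-3.5 2.3 0 0 0 0 0;-3.6 2.1 0 0 0 0 0;-3.7 1.9 0 0 0 0 0"

```text
time: 17.02
tool_pos: [0.6287, 0.1317, 0.1667]
tcp_rot: [0.707, 0.707, 0.0, -0.0]
force: [-2.2, 1.9, -0.1]
width: 0.0005
finger_force: 1.1
```

```bash
python3 circ.py 26 11 15 80;python3 circ.py 11 -9 20 80;python3 circ.py -9 -29 20 80
```

```text
[629.3 132. ] [635.9 112.2]
-1.3 0.6 0 0 0 0 0;-1.3 0.6 0 0 0 0 0;-1.3 0.6 0 0 0 0 0;-1.3 0.5 0 0 0 0 0;-1.3 0.5 0 0 0 0 0;-1.3 0.5 0 0 0 0 0;-1.3 0.5 0 0 0 0 0;-1.3 0.4 0 0 0 0 0;-1.3 0.4 0 0 0 0 0;-1.3 0.4 0 0 0 0 0;-1.3 0.4 0 0 0 0 0;-1.4 0.3 0 0 0 0 0;-1.4 0.3 0 0 0 0 0;-1.4 0.3 0 0 0 0 0;-1.4 0.3 0 0 0 0 0
[635.9 112.2] [636.4  84.4]
-1.4 0.3 0 0 0 0 0;-1.4 0.2 0 0 0 0 0;-1.4 0.2 0 0 0 0 0;-1.4 0.2 0 0 0 0 0;-1.4 0.2 0 0 0 0 0;-1.4 0.1 0 0 0 0 0;-1.4 0.1 0 0 0 0 0;-1.4 0.1 0 0 0 0 0;-1.4 0.1 0 0 0 0 0;-1.4 0.0 0 0 0 0 0;-1.4 0.0 0 0 0 0 0;-1.4 -0.0 0 0 0 0 0;-1.4 -0.0 0 0 0 0 0;-1.4 -0.1 0 0 0 0 0;-1.4 -0.1 0 0 0 0 0;-1.4 -0.1 0 0 0 0 0;-1.4 -0.1 0 0 0 0 0;-1.4 -0.2 0 0 0 0 0;-1.4 -0.2 0 0 0 0 0;-1.4 -0.2 0 0 0 0 0
[636.4  84.4] [627.4  58.1]
-1.4 -0.2 0 0 0 0 0;-1.4 -0.3 0 0 0 0 0;-1.4 -0.3 0 0 0 0 0;-1.4 -0.3 0 0 0 0 0;-1.4 -0.3 0 0 0 0 0;-1.4 -0.3 0 0 0 0 0;-1.3 -0.4 0 0 0 0 0;-1.3 -0.4 0 0 0 0 0;-1.3 -0.4 0 0 0 0 0;-1.3 -0.4 0 0 0 0 0;-1.3 -0.5 0 0 0 0 0;-1.3 -0.5 0 0 0 0 0;-1.3 -0.5 0 0 0 0 0;-1.3 -0.5 0 0 0 0 0;-1.3 -0.6 0 0 0 0 0;-1.3 -0.6 0 0 0 0 0;-1.3 -0.6 0 0 0 0 0;-1.2 -0.6 0 0 0 0 0;-1.2 -0.6 0 0 0 0 0;-1.2 -0.7 0 0 0 0 0
```

drive_tool:
  moves: "-1.3 0.6 0 0 0 0 0;-1.3 0.6 0 0 0 0 0;-1.3 0.6 0 0 0 0 0;-1.3 0.5 0 0 0 0 0;-1.3 0.5 0 0 0 0 0"

```text
time: 17.65
tool_pos: [0.6314, 0.1254, 0.1666]
tcp_rot: [0.707, 0.707, 0.0, -0.0]
force: [-1.9, 2.6, -0.2]
width: 0.0006
finger_force: 1.1
```

drive_tool:
  moves: "-1.3 0.5 0 0 0 0 0;-1.3 0.5 0 0 0 0 0;-1.3 0.4 0 0 0 0 0;-1.3 0.4 0 0 0 0 0"

```text
time: 18.15
tool_pos: [0.6332, 0.1202, 0.1666]
tcp_rot: [0.707, 0.707, 0.0, -0.0]
force: [-2.0, 1.7, -0.2]
width: 0.0004
finger_force: 1.1
```

drive_tool:
  moves: "-1.3 0.4 0 0 0 0 0;-1.3 0.4 0 0 0 0 0;-1.4 0.3 0 0 0 0 0"

```text
time: 18.52
tool_pos: [0.6343, 0.1161, 0.1666]
tcp_rot: [0.707, 0.707, 0.0, -0.0]
force: [-1.9, 1.2, -0.1]
width: 0.0004
finger_force: 1.1
```

drive_tool:
  moves: "-1.4 0.3 0 0 0 0 0;-1.4 0.3 0 0 0 0 0;-1.4 0.3 0 0 0 0 0"

```text
time: 18.9
tool_pos: [0.6351, 0.112, 0.1666]
tcp_rot: [0.707, 0.707, 0.0, -0.0]
force: [-2.4, 2.4, -0.1]
width: 0.0004
finger_force: 1.3
```

drive_tool:
  moves: "-1.4 0.3 0 0 0 0 0;-1.4 0.2 0 0 0 0 0;-1.4 0.2 0 0 0 0 0"

```text
time: 19.27
tool_pos: [0.6359, 0.1078, 0.1666]
tcp_rot: [0.707, 0.707, 0.0, -0.0]
force: [-1.7, 3.6, -0.1]
width: 0.0005
finger_force: 1.3
```

drive_tool:
  moves: "-1.4 0.2 0 0 0 0 0;-1.4 0.2 0 0 0 0 0"

```text
time: 19.52
tool_pos: [0.6363, 0.105, 0.1666]
tcp_rot: [0.707, 0.707, 0.0, -0.0]
force: [-2.1, 2.6, -0.3]
width: 0.0007
finger_force: 1.3
```

drive_tool:
  moves: "-1.4 0.2 0 0 0 0 0;-1.4 0.1 0 0 0 0 0"

```text
time: 19.77
tool_pos: [0.6366, 0.1021, 0.1667]
tcp_rot: [0.707, 0.707, 0.0, 0.0]
force: [-2.4, 2.9, -0.1]
width: 0.0002
finger_force: 1.3
```

drive_tool:
  moves: "-1.4 0.1 0 0 0 0 0;-1.4 0.1 0 0 0 0 0"

```text
time: 20.02
tool_pos: [0.6368, 0.0994, 0.1666]
tcp_rot: [0.707, 0.707, 0.0, 0.0]
force: [-2.2, 3.1, -0.9]
width: 0.0001
finger_force: 1.3
```

drive_tool:
  moves: "-1.4 0.1 0 0 0 0 0;-1.4 0 0 0 0 0 0"

```text
time: 20.27
tool_pos: [0.6369, 0.0966, 0.1667]
tcp_rot: [0.707, 0.707, 0.0, 0.0]
force: [-2.2, 2.8, -1.5]
width: 0.0007
finger_force: 1.2
```

drive_tool:
  moves: "-1.4 0 0 0 0 0 0;-1.4 0 0 0 0 0 0"

```text
time: 20.52
tool_pos: [0.6369, 0.0938, 0.1667]
tcp_rot: [0.707, 0.707, 0.0, 0.0]
force: [-1.0, 2.3, -0.8]
width: 0.0006
finger_force: 1.2
```

drive_tool:
  moves: "-1.4 0 0 0 0 0 0;-1.4 -0.1 0 0 0 0 0"

```text
time: 20.78
tool_pos: [0.6368, 0.091, 0.1667]
tcp_rot: [0.707, 0.707, 0.0, 0.0]
force: [-0.2, 2.8, -1.0]
width: 0.0005
finger_force: 1.2
```

drive_tool:
  moves: "-1.4 -0.1 0 0 0 0 0;-1.4 -0.1 0 0 0 0 0"

```text
time: 21.02
tool_pos: [0.6365, 0.0882, 0.1666]
tcp_rot: [0.707, 0.707, 0.0, -0.0]
force: [-0.7, 3.3, -1.4]
width: 0.0005
finger_force: 1.2
```

drive_tool:
  moves: "-1.4 -0.2 0 0 0 0 0;-1.4 -0.2 0 0 0 0 0"

```text
time: 21.28
tool_pos: [0.6362, 0.0854, 0.1667]
tcp_rot: [0.707, 0.707, 0.0, 0.0]
force: [-0.2, 3.6, -1.5]
width: 0.0006
finger_force: 1.2
```

```bash
python3 hub.py
```

```text
scene 66 [218.1 221.1 225. ]
scene 0 
side 43 [217.4 221.  227.6]
side 42 [204.  210.  214.5]
```

drive_tool:
  moves: "-1.4 -0.2 0 0 0 0 0;-1.4 -0.2 0 0 0 0 0"

```text
time: 21.62
tool_pos: [0.6357, 0.0826, 0.1666]
tcp_rot: [0.707, 0.707, 0.0, -0.0]
force: [-1.4, 3.5, -1.1]
width: 0.0006
finger_force: 1.2
```

drive_tool:
  moves: "-1.4 -0.3 0 0 0 0 0;-1.4 -0.3 0 0 0 0 0"

```text
time: 21.88
tool_pos: [0.6351, 0.0798, 0.1666]
tcp_rot: [0.707, 0.707, 0.0, 0.0]
force: [0.6, 2.5, -0.6]
width: 0.0007
finger_force: 1.2
```

drive_tool:
  moves: "-1.4 -0.3 0 0 0 0 0;-1.4 -0.3 0 0 0 0 0"

```text
time: 22.12
tool_pos: [0.6345, 0.077, 0.1667]
tcp_rot: [0.707, 0.707, 0.0, 0.0]
force: [-0.3, 2.5, -0.5]
width: 0.0004
finger_force: 1.2
```

drive_tool:
  moves: "-1.4 -0.3 0 0 0 0 0;-1.3 -0.4 0 0 0 0 0"

```text
time: 22.38
tool_pos: [0.6338, 0.0743, 0.1666]
tcp_rot: [0.707, 0.707, 0.0, 0.0]
force: [-1.2, 2.8, 0.2]
width: 0.0006
finger_force: 1.2
```

drive_tool:
  moves: "-1.3 -0.4 0 0 0 0 0;-1.3 -0.4 0 0 0 0 0"

```text
time: 22.62
tool_pos: [0.633, 0.0717, 0.1667]
tcp_rot: [0.707, 0.707, 0.0, 0.0]
force: [-0.0, 2.9, -0.2]
width: 0.0005
finger_force: 1.2
```

drive_tool:
  moves: "-1.3 -0.4 0 0 0 0 0;-1.3 -0.5 0 0 0 0 0"

```text
time: 22.88
tool_pos: [0.6321, 0.069, 0.1666]
tcp_rot: [0.707, 0.707, 0.0, -0.0]
force: [-0.7, 3.9, -0.1]
width: 0.0004
finger_force: 1.2
```

drive_tool:
  moves: "-1.3 -0.5 0 0 0 0 0;-1.3 -0.5 0 0 0 0 0"

```text
time: 23.12
tool_pos: [0.6311, 0.0665, 0.1667]
tcp_rot: [0.707, 0.707, 0.0, 0.0]
force: [-0.2, 3.0, -0.8]
width: 0.0003
finger_force: 1.2
```

drive_tool:
  moves: "-1.3 -0.5 0 0 0 0 0;-1.3 -0.6 0 0 0 0 0"

```text
time: 23.38
tool_pos: [0.63, 0.0638, 0.1667]
tcp_rot: [0.707, 0.707, 0.0, 0.0]
force: [-0.6, 3.6, -0.7]
width: 0.0004
finger_force: 1.2
```

Run:
```python
from h import *
import cv2
b=[]
for n in("scene","side"):
    p,d=eyes.read_camera(n);K=np.array(C[n]['camera_matrix']);T=np.array(C[n]['T'])
    v,u=np.mgrid[:400,:640];P=np.stack([(u-K[0,2])/K[0,0]*d,-(v-K[1,2])/K[1,1]*d,-d],-1)[d>0]@T[:3,:3].T+T[:3,3]
    q=P[:,:2]-[.5574,.0969]
    for a in(-38,82,202):
        best=None
        for da in range(-6,7,2):
            t=np.radians(a+da);e=np.array([np.cos(t),np.sin(t)]);s=q@e;w=q@[-e[1],e[0]]
            z=P[(s>.035)&(s<.085)&(abs(w)<.004)&(P[:,2]>.18)&(P[:,2]<.22),2]*1e3
            if len(z)>10 and(best is None or len(z)>best[0]):best=(len(z),a+da,np.round(np.percentile(z,[25,50,75]),1))
        print(n,a,best)
    x0,y0=(265,155) if n=='scene' else (250,150)
    b.append(cv2.resize(p[y0:y0+115,x0:x0+140,::-1],None,fx=2.6,fy=2.6,interpolation=cv2.INTER_CUBIC))
cv2.imwrite('pics/f.png',np.vstack(b))
```

```text
scene -38 (11, -38, array([195.4, 195.9, 196.7]))
scene 82 (87, 80, array([190.4, 193.2, 195.4]))
scene 202 None
side -38 (42, -42, array([190.1, 193.9, 196.3]))
side 82 (33, 88, array([194. , 196.8, 198.5]))
side 202 (39, 206, array([191.8, 195.9, 197.3]))
```

View pics/f.png

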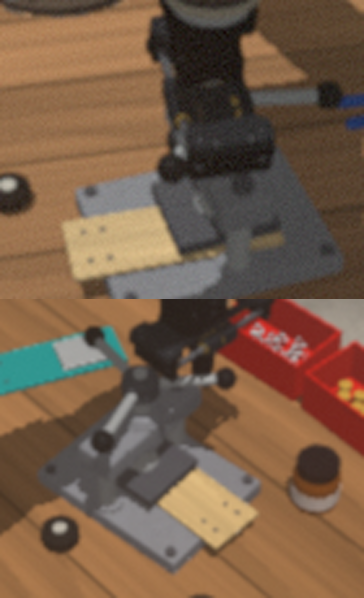

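Picture f shows the platen down close on the plate, with the board still straight in the press. The arm tops read about 196 mm, so clamping is near. I'll carry on in small steps.

drive_tool:
  moves: "-1.3 -0.6 0 0 0 0 0;-0.9 -0.4 0 0 0 0 0"

```text
time: 23.72
tool_pos: [0.629, 0.0619, 0.1667]
tcp_rot: [0.707, 0.707, 0.0, -0.0]
force: [-0.1, 4.7, -0.3]
width: 0.0003
finger_force: 1.8
```

drive_tool:
  moves: "-0.5 -0.25 0 0 0 0 0;0 0 0 0 0 0 0"

```text
time: 23.98
tool_pos: [0.6287, 0.0615, 0.1667]
tcp_rot: [0.707, 0.707, 0.0, -0.0]
force: [0.6, 4.5, -0.0]
width: 0.0009
finger_force: 1.8
```

drive_tool:
  moves: "-0.6 -0.3 0 0 0 0 0;0 0 0 0 0 0 0"

```text
time: 24.22
tool_pos: [0.6285, 0.0609, 0.1667]
tcp_rot: [0.707, 0.707, 0.0, -0.0]
force: [0.4, 5.4, -0.6]
width: 0.0004
finger_force: 2.2
```

drive_tool:
  moves: "-0.6 -0.3 0 0 0 0 0;0 0 0 0 0 0 0"

```text
time: 24.48
tool_pos: [0.6282, 0.0605, 0.1666]
tcp_rot: [0.707, 0.707, 0.0, -0.0]
force: [0.1, 6.2, -0.9]
width: 0.0003
finger_force: 2.5
```

drive_tool:
  moves: "-0.9 -0.4 0 0 0 0 0;0 0 0 0 0 0 0"

```text
time: 24.72
tool_pos: [0.6277, 0.0597, 0.1666]
tcp_rot: [0.707, 0.707, 0.0, -0.0]
force: [0.1, 8.0, -0.1]
width: 0.0
finger_force: 2.9
```

drive_tool:
  moves: "-0.9 -0.5 0 0 0 0 0;-0.2 -0.1 0 0 0 0 0;0 0 0 0 0 0 0"

```text
time: 25.1
tool_pos: [0.6272, 0.059, 0.1666]
tcp_rot: [0.707, 0.707, 0.001, -0.0]
force: [0.3, 8.9, 0.1]
width: 0.0005
finger_force: 3.6
```

drive_tool:
  moves: "-0.8 -0.4 0 0 0 0 0;0 0 0 0 0 0 0;0 0 0 0 0 0 0"

```text
time: 25.48
tool_pos: [0.6268, 0.0583, 0.1666]
tcp_rot: [0.707, 0.707, 0.001, -0.001]
force: [0.4, 10.4, -0.2]
width: 0.0005
finger_force: 3.9
```

drive_tool:
  moves: "4.4 2.4 0 0 0 0 0;8 4.5 0 0 0 0 0;0 0 -30 0 0 0 0;0 0 -50 0 0 0 0;0 0 -50 0 0 0 0;-40 40 -20 0 0 0 0;-40 40 0 0 0 0 0;0 0 0 0 0 0 0"

```text
time: 26.48
tool_pos: [0.7153, -0.0133, 0.3152]
tcp_rot: [0.708, 0.706, -0.001, -0.0]
force: [-0.4, 0.3, -0.4]
width: 0.0001
finger_force: 0.0
```

Run:
```python
from h import *
import cv2
s=state();print(s['time'],s['tool_pos'],s['force'])
b=[]
for n in("scene","side"):
    p,d=eyes.read_camera(n)
    x0,y0=(240,150) if n=='scene' else (240,140)
    b.append(cv2.resize(p[y0:y0+150,x0:x0+180,::-1],None,fx=2,fy=2,interpolation=cv2.INTER_CUBIC))
cv2.imwrite('pics/g.png',np.hstack(b))
```

```text
26.475 [ 0.71529995 -0.0132983   0.31519084] [-0.40506818  0.29992403 -0.41214949]
```

View pics/g.png

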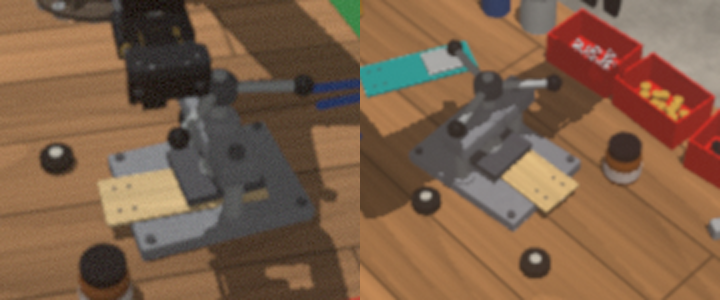

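The last picture shows the platen down on the plate and the board straight and clamped. The castors and jar are where they were, and the arm is clear.

```bash
python3 -c "
from rig import robot
print(robot.hand_in())"
```

```text
the job is handed in; nothing more can be done
None
```

The job is handed in: the steel plate is under the platen, the handle was tightened with about 9 N (taken at 85 mm from the axis) and let go, and the board is clamped with the arm clear after about 26 s. While turning the handle the wrist force once read about 21 N, probably from brushing a handle ball.

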